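# Cap the needle camera with its pinch-tab dust cap

## Task

The needle camera must be covered before resin is mixed: take the dust cap off its parking ring by pinching its two sprung tabs together, and fit it on the upward-looking camera's lens barrel. Put it down flat and fully home there, then let go so that both tabs spring out under the barrel's rim. Leave the other things on the bench where they are.

Things in the scene. Friction and masses are not known exactly. Their poses are not given: they have to be found in the camera images.
- cap: Loose black dust cap, 70 to 115 g. Origin: centre of its seating face, the underside of a flange disc 82 mm across and 4 mm thick; z up. Below it a plug 61 mm across goes down to z = -14 mm, its last 5 mm tapering to 53 mm. On top are two upright grey sprung finger tabs, on the +y and -y sides. It starts latched on the parking ring, flange on the rim, tabs up, yaw (turn about z) varying.
- cap_grip (a point): Point on the cap's axis midway between the tabs, 18 mm above the cap's origin. Each tab is 20 mm wide (along the cap's x), 6 mm thick and stands from z = 4 to 28 mm over the cap's origin. Free, the tabs' outer faces are 48 mm apart (along the cap's y); pinched to the stops 32 mm.
- tab_left (a joint): Inward travel of the cap's +y tab, m: 0 free, 0.008 pinched to its stop; the spring resists with 3 N at 0, 8.6 N at the stop, and returns it. The tab carries a square latch nose below the flange (10 mm wide, z = -5 to -8.5 mm), reaching 37.5 mm from the cap's axis when free, 29.5 mm when pinched. No ramps: the cap goes neither in nor out unless both tabs are pinched over 5 mm.
- tab_right (a joint): The same for the cap's -y tab.
- lens_rim (a point): Centre of the round mouth of the camera's lens barrel, level with its rim, 86 mm above the bench. Mouth 66 mm across; its lip is 4 mm thick, under it the bore is 77 mm across and ends 20 mm below the rim. Barrel 88 mm outside. The cap fits at any yaw; seated, its flange rests on the rim and its origin is at this point.
- camera: Camera looking up, fixed to the bench: square aluminium foot 94 x 94 x 8 mm, black finned box 79 mm square, black upright knurled barrel with a glass lens down inside; 86 mm high. Origin under its centre. Camera and parking ring stand one left and one right, either way round.
- park_rim (a point): Centre of the mouth of the parking ring, level with its rim, 60 mm above the bench: a grey round socket 88 mm outside on a steel post and a square aluminium foot, fixed to the bench. Mouth 66 mm across with the same 4 mm lip as the lens barrel, bore under it 80 mm. The cap's origin starts at this point, within about 2 mm.
- clamp_spare: Grey pipe clamp, 57 x 74 x 15 mm, lying loose; a bystander. Origin under its centre.
- tape_masking: Roll of masking tape lying flat, 77 mm across, 19 mm high; a bystander. Origin under its centre.
- grease_jar: White jar with grey lid, 54 mm across, 48 mm high; a bystander. Origin under its centre.
- tweezers: Steel tweezers lying flat, 122 mm long, 10 mm high; a bystander. Origin under its centre.
- mix_cup: Small mixing cup, 68 mm across, 50 mm high; a bystander. Origin under its centre.
There are look-alikes about, which are no part of the job. What is shaped like the cap but green is not meant.

How it is judged:
By the outcome, as a careful person would: the job done as asked, in the order asked, and still so for the second after the job is handed in, with the robot touching nothing.
It also fails if it takes over 48 s, if anything falls off the work surface, if the arm or the gripper's body presses on something with over 40 N, if the wrist force passes 120 N, or if a joint passes its speed limit or range.

## Robot

A 6-joint arm with a two-finger parallel gripper is mounted at the origin on a cart in front of the work surface, level with it; the furniture and walls round the work are solid. World frame = base frame: x ahead of the robot, y to its left, z up, the work surface at z = 0. Lengths are in m, angles in rad, forces in N, time in s.
With the tool pointing down it reaches from about 0.35 to 0.85 m from the base axis. Payload 8.1 kg.
Tool frame: the origin (TCP) lies between the finger pads; the fingertips stand robot.finger_overhang ahead of it and the grasp point (between the pads) lies 5 mm behind it (robot.finger_overhang is the distance from the TCP to the fingertips, in m); z points along the fingers, y is the line along which they close (so a half turn about z gives the same grasp; the last joint's range is limited). The gripper opens to 85 mm and grips with 20 to 120 N. Pads are 22 mm wide; open, the fingers measure 114 mm over their backs; the gripper's body (76 mm by 85 mm) begins 54 mm behind the grasp point. The pads swing forward as they close: fully open they stand 13 mm farther back than shut.
Start: joints at [1.073, 0.13, 1.488, -0, 1.523, -0.085], TCP at [0.241, 0.55, 0.245] pointing down, gripper open.
Joint ranges: [-2.96, 2.96], [-0.89, 2.26], [0.02, 2.5], [-1.34, 4.48], [0, 2.73], [-2.66, 2.66]. Speed limits (rad/s): [2.39, 2.39, 2.79, 3.14, 3.14, 3.14].

## Interface

Orientations are given as a rotation vector (axis times angle).
In Python, from workcell import robot gives the robot as it stands.
- The arm moves only by the shell command python3 -m crank 'ROWS' [FORCE]. ROWS is JSON, a list of rows, each a list of 3 entries, a list of its own where there are three numbers: the turn, a rotation vector about the tool's x, y, z in degrees, then the shift along the tool's x, y, z in mm, then the closure, from -1 (fully open) to 1 (shut). A call has exactly 5 rows; each row shifts and turns the commanded pose from where the row before left it, along the tool's axes as they then stand; what a row does not reach is not made up. A row lasts 1/8 s, in which the tool goes at most 62.5 mm and 10.7 degrees, less where a joint would pass 70% of its speed; a pose out of reach is approached as far as the arm can. A call is refused whole if a number of a shift passes 62.5 or a number of a turn 10.7, either way. A call with a gripper value outside its range is refused whole. The fingers move at their own pace and stop on an object; FORCE is the grip in N (left out, the last holds). Time passes only in rows, so rows that do not move let the fingers close, or fill a call up. It gives the time, the measured TCP pose, the force, the opening and the grip force at its end, in the units of the state.
- robot.get_obs(): the state, without advancing time (a new reading comes with each control period).
- robot.capture(name): name is "side" or "top"; returns (picture, depth): 420x560x3 uint8, blue, green, red; 420x560 float32, m along the optical axis (not along the pixel's ray), 0 where there is no reading.
- robot.camera_model(name): a dict with "vertical_fov" (degrees; the focal length in pixels is half the picture's height over the tangent of half this angle, whatever the lens; pixels are square), "cx", "cy" (the principal point, pixels), "camera_from_world" (4x4, takes a point from world to camera coordinates). Camera axes: x right, y up, looking along -z (the intrinsics and any distortion apply to the point x, -y, -z); pixel columns grow to the right and rows downward; lengths in m; the calibration is good to about 2 mm. A picture is of the moment at which its call begins. camera_model takes no time and is no camera call.
- robot.job_done(): hands the job in; it is judged then, once.
The state is a dict: "clock": time; "joint_positions": joint angles; "dq": joint speeds; "effort": joint torques, N m; "ee_pos": TCP position; "orientation": TCP orientation; "force": force on the tool from outside, world axes, zero at the start; "ft_torque": the same for the moment, N m; "opening": finger opening in m; "finger_force": force on a finger pad.
Only numpy, scipy, OpenCV 4.12 (cv2) and the standard library are available. Lean on these libraries where they do the work, as an engineer would, in place of code of your own. Each camera call takes 0.05 s, during which the arm holds its last target. There are 200 camera calls.

## Working session

There is one attempt and no reset: what is moved stays moved. The work goes in short steps, Python scripts to look and compute and a shell command to move; the robot and the scene stay as the last step left them, time stands still between calls to the robot, and variables do not carry over. Pictures are saved under pics/ and viewed, at most 10 in all, crops included, and the job is handed in when it is done.

```bash
mkdir -p pics; cat > h.py <<'E'
import numpy as np, cv2
from workcell import robot
def cloud(n):
    im,d=robot.capture(n); m=robot.camera_model(n)
    f=im.shape[0]/2/np.tan(np.radians(m["vertical_fov"])/2)
    v,u=np.mgrid[:im.shape[0],:im.shape[1]].astype(float)
    K=np.array([[f,0,m["cx"]],[0,f,m["cy"]],[0,0,1]])
    dist=np.array(m.get("distortion",np.zeros(5)),float)
    p=cv2.undistortPoints(np.stack([u.ravel(),v.ravel()],1)[:,None],K,dist)[:,0].reshape(*u.shape,2)
    P=np.stack([p[...,0]*d,-p[...,1]*d,-d,np.ones_like(d)],-1)
    W=(P@np.linalg.inv(np.array(m["camera_from_world"])).T)[...,:3]
    W[d==0]=np.nan
    return im,d,W
E
python3 - <<'E'
from h import *
print(robot.finger_overhang, robot.get_obs())
for n in("top","side"):
    print(robot.camera_model(n))
    im,d,W=cloud(n); cv2.imwrite(f"pics/{n}0.png",im); np.save(f"{n}0.npy",W)
E
```

```text
0.014 {'clock': 0.0, 'joint_positions': array([ 1.07257112e+00,  1.31155759e-01,  1.48930977e+00, -1.04114914e-05,
        1.52297827e+00, -8.53762000e-02]), 'dq': array([-1.71656175e-05,  5.06963410e-04, -6.23914418e-04,  2.07725322e-04,
        2.18350974e-03, -1.19980187e-03]), 'effort': array([ 2.07220305e-04, -5.69396818e+01, -5.00554240e+01, -3.76850421e-04,
        1.50344730e-02, -3.11872998e-05]), 'ee_pos': array([0.24044836, 0.54913557, 0.24423088]), 'orientation': array([-6.43797798e-01, -3.07438414e+00,  2.78908955e-03]), 'force': array([0.12195609, 0.6704134 , 0.6287302 ]), 'ft_torque': array([ 0.04020457,  0.04419613, -0.04341695]), 'finger_force': 0.0, 'opening': 0.08546485485018757}
{'vertical_fov': 46.27112814930928, 'cx': 274.41299149885555, 'cy': 202.86249211670906, 'camera_from_world': array([[ 0.01985072, -0.99977975,  0.00681201, -0.13073965],
       [ 0.98259515,  0.02076726,  0.18459548, -0.59668698],
       [-0.18469629,  0.00302909,  0.98279098, -1.14833729],
       [ 0.        ,  0.        ,  0.        ,  1.        ]])}
{'vertical_fov': 51.95004705059709, 'cx': 268.68635929808016, 'cy': 213.88167724184478, 'camera_from_world': array([[ 0.9990168 , -0.04036827,  0.01832609, -0.59820048],
       [ 0.00616563,  0.53586495,  0.8442812 , -0.01323912],
       [-0.04390248, -0.84333811,  0.53558698, -1.15933744],
       [ 0.        ,  0.        ,  0.        ,  1.        ]])}
```

View pics/top0.png

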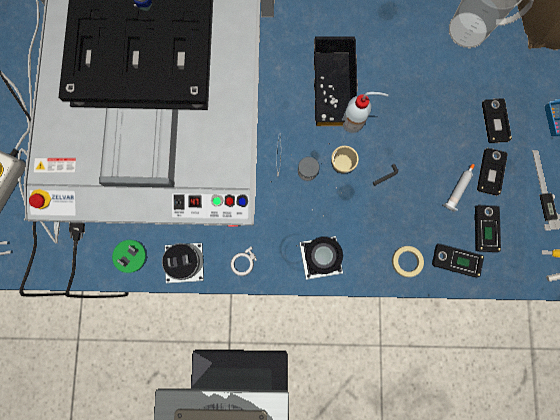

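View pics/side0.png

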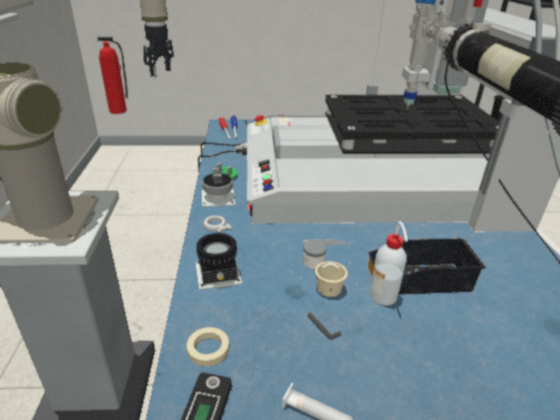

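Top view: candidates for the cap are the black disc with two grey tabs on a square foot at (182,262), and the green look-alike at (128,256), which is not meant. The camera with its open barrel is at (323,257). The tape roll (408,261) and the clamp (243,262) are bystanders. I choose the one at (182,262) and check it in a crop.

```bash
cat >> h.py <<'E'
def pts(W,c,r,zl,zh):
    with np.errstate(invalid='ignore'):
        return (np.hypot(W[...,0]-c[0],W[...,1]-c[1])<r)&(W[...,2]>zl)&(W[...,2]<zh)
E
python3 - <<'E'
from h import *
im=cv2.imread("pics/top0.png")
cv2.imwrite("pics/crop1.png",cv2.resize(im[215:300,85:365],None,fx=2.8,fy=2.8,interpolation=cv2.INTER_CUBIC))
for n in("top","side"):
    W=np.load(n+"0.npy")
    if n=="top":
        c=W[270,182]; l=W[257,323]; print("seed",c,l,W[241,323])
        cc,ll=c[:2].copy(),W[257,323][:2].copy()
    for nm,s,a,b in(("cap flange",cc,.056,.074),("tabs",cc,.078,.098),("rim",ll,.078,.095)):
        m=pts(W,s,.06,a,b)
        P=W[m]
        if len(P)<6: print(n,nm,len(P));continue
        (x,y),r=cv2.minEnclosingCircle(P[:,:2].astype(np.float32))
        print(n,nm,len(P),"circle",x,y,r,"z",np.median(P[:,2]),"mean",P.mean(0))
        if nm=="tabs":
            print(np.round(cv2.boxPoints(cv2.minAreaRect(P[:,:2].astype(np.float32))),4).tolist(), np.percentile(P[:,2],[10,50,90,99]))
E
```

```text
seed [0.43116327 0.09695772 0.06583574] [ 0.46804146 -0.23600549  0.07340424] [ 0.50692593 -0.23678575  0.06530772]
top cap flange 940 circle 0.4533412754535675 0.10459216684103012 0.04397960007190704 z 0.06421661421758129 mean [0.45046192 0.10258014 0.06408069]
top tabs 60 circle 0.45350587368011475 0.104839026927948 0.02611956000328064 z 0.08746801874403476 mean [0.45334791 0.10378997 0.08698534]
[[0.438400000333786, 0.12620000541210175], [0.44920000433921814, 0.07840000092983246], [0.4684000015258789, 0.08269999921321869], [0.45750001072883606, 0.13050000369548798]] [0.08108821 0.08746802 0.09129782 0.09277102]
top rim 493 circle 0.47324445843696594 -0.23738040030002594 0.04443926736712456 z 0.08641235055585628 mean [ 0.47313675 -0.23670094  0.0863688 ]
side cap flange 341 circle 0.4522823691368103 0.10309529304504395 0.04423404857516289 z 0.06471435121351476 mean [0.45136281 0.09270832 0.06426929]
side tabs 64 circle 0.45347118377685547 0.10523369908332825 0.026206500828266144 z 0.08460636990319292 mean [0.4527483  0.10353485 0.08432791]
[[0.43639999628067017, 0.12630000710487366], [0.448199987411499, 0.0786999985575676], [0.46799999475479126, 0.08349999785423279], [0.4562000036239624, 0.13120000064373016]] [0.07883846 0.08460637 0.08896573 0.0898622 ]
side rim 482 circle 0.4742777347564697 -0.23562783002853394 0.04653618857264519 z 0.0860967790957104 mean [ 0.47379849 -0.24323425  0.08535126]
```

View pics/crop1.png

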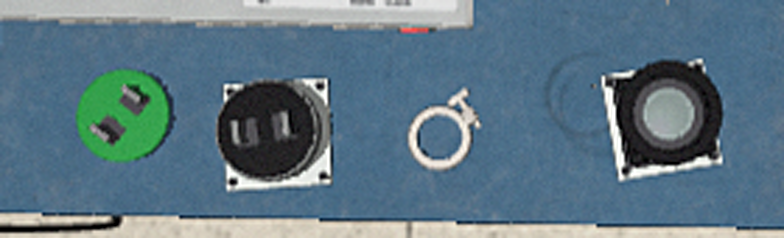

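Crop: the black disc with two upright grey tabs, sitting on the parking ring (crop 265,128), is the cap. The green one lies on the bench at (122,115), and the lens barrel is at (667,110). Next I check path heights and work out the move.

```bash
cat >> h.py <<'E'
from scipy.spatial.transform import Rotation as R
def plan(x,y,z,yaw):
    """turn (deg, tool axes) to tool-y at yaw & tool down, and shift (mm) in the axes after the turn"""
    o=robot.get_obs(); A=R.from_rotvec(o["orientation"]); best=None
    for k in(0,180):
        t=np.radians(yaw+k); Y=np.array([np.cos(t),np.sin(t),0]); Z=np.array([0,0,-1.])
        T=R.from_matrix(np.stack([np.cross(Y,Z),Y,Z],1)); r=np.degrees((A.inv()*T).as_rotvec())
        if best is None or np.linalg.norm(r)<np.linalg.norm(best[0]): best=(r,T)
    d=(np.array([x,y,z])-o["ee_pos"])*1e3
    print("turn",best[0].round(2),"shift after",best[1].inv().apply(d).round(1),"shift now",A.inv().apply(d).round(1),"ee",o["ee_pos"].round(4),"F",o["force"].round(1),"open",o["opening"],"ff",o["finger_force"],"t",o["clock"],"q6",o["joint_positions"][5])
E
python3 - <<'E'
from h import *
W=np.load("top0.npy")
for y in np.arange(-.4,.6,.1):
    r=[]
    for x in np.arange(.35,.8,.05):
        m=(abs(W[...,0]-x)<.025)&(abs(W[...,1]-y)<.05); r.append(round(float(W[m][:,2].max()),2) if m.any() else -1)
    print(round(y,1),r)
plan(.453,.1045,.245,103.3)
E
```

```text
-0.4 [-0.76, 0.01, 0.03, 0.03, 0.01, 0.01, 0.01, 0.02, 0.01]
-0.3 [-0.76, 0.01, 0.09, 0.09, 0.01, 0.01, 0.01, 0.06, 0.06]
-0.2 [-0.77, 0.01, 0.09, 0.09, 0.01, 0.01, 0.05, 0.05, 0.01]
-0.1 [-0.76, 0.01, 0.02, 0.02, 0.11, 0.13, 0.13, 0.13, 0.13]
-0.0 [-0.76, 0.01, 0.02, 0.02, 0.11, 0.13, 0.13, 0.13, 0.13]
0.1 [-0.76, 0.07, 0.09, 0.07, 0.12, 0.17, 0.17, 0.17, 0.17]
0.2 [-0.76, 0.01, 0.05, 0.05, 0.11, 0.17, 0.17, 0.17, 0.17]
0.3 [-0.31, 0.01, 0.05, 0.03, 0.11, 0.17, 0.17, 0.17, 0.17]
0.4 [0.01, 0.02, 0.04, 0.04, 0.14, 0.14, 0.13, 0.13, 0.13]
0.5 [0.01, 0.02, 0.02, 0.02, 0.11, 0.13, 0.13, 0.13, 0.13]
turn [ -0.09  -0.04 -36.95] shift after [-104.5 -481.7   -0.6] shift now [-3.731e+02 -3.221e+02 -2.000e-01] ee [0.2404 0.5492 0.2444] F [-0.3 -0.2 -0.2] open 0.08532997764872162 ff 0.0 t 0.1 q6 -0.08541686685862078
```

```bash
python3 -m crank '[[[0,0,-9.2],[0,0,0],-1],[[0,0,-9.2],[0,0,0],-1],[[0,0,-9.2],[0,0,0],-1],[[0,0,-9.3],[0,0,0],-1],[[0,0,0],[-10,-50,0],-1]]' 30
python3 -m crank '[[[0,0,0],[-12,-54,0],-1],[[0,0,0],[-12,-54,0],-1],[[0,0,0],[-12,-54,0],-1],[[0,0,0],[-12,-54,0],-1],[[0,0,0],[-12,-54,0],-1]]'
python3 -c "
from h import *
plan(.453,.1045,.18,103.3)"
```

```text
clock: 0.72
ee_pos: [0.2608, 0.504, 0.2441]
orientation: [0.371, -3.118, 0.001]
force: [0.4, 0.3, -0.6]
opening: 0.085
finger_force: 0.0
clock: 1.35
ee_pos: [0.3824, 0.2524, 0.245]
orientation: [0.363, -3.12, 0.0]
force: [0.8, 0.2, 0.4]
opening: 0.0853
finger_force: 0.0
turn [-0.01 -0.01 -0.04] shift after [ -34.7 -160.2   65. ] shift now [ -34.8 -160.2   65. ] ee [0.3824 0.2524 0.245 ] F [0.8 0.2 0.4] open 0.08533594475114825 ff 0.0 t 1.35 q6 -1.33076726168101
```

```bash
python3 -m crank '[[[0,0,0],[-11,-50,0],-1],[[0,0,0],[-11,-50,10],-1],[[0,0,0],[-11,-50,20],-1],[[0,0,0],[-2,-10,15],-1],[[0,0,0],[0,0,0],-1]]'
python3 - <<'E'
from h import *
plan(.453,.1045,.082,103.3)
for n,(a,b,c,d) in(("top",(200,300,120,260)),("side",(120,230,160,310))):
    im,_,W=cloud(n); cv2.imwrite(f"pics/{n}1.png",cv2.resize(im[a:b,c:d],None,fx=4,fy=4,interpolation=cv2.INTER_CUBIC))
    m=pts(W,(.453,.1045),.035,.078,.095); P=W[m]; print(n,len(P),P.mean(0) if len(P) else 0)
    # finger tips
    m=pts(W,(.453,.1045),.09,.15,.2); P=W[m]; print("fingers",len(P),P.min(0) if len(P) else 0,P.max(0) if len(P) else 0)
E
```

```text
clock: 1.98
ee_pos: [0.4518, 0.1061, 0.1986]
orientation: [0.359, -3.117, -0.001]
force: [-0.2, -0.5, -0.1]
opening: 0.0854
finger_force: 0.0
turn [ 0.04 -0.2  -0.15] shift after [ -0.8  -1.8 116.6] shift now [ -1.2  -1.9 116.6] ee [0.4518 0.1061 0.1986] F [-0.2 -0.5 -0.1] open 0.08537577759469928 ff 0.0 t 1.975 q6 -1.6805512227240829
top 20 [0.4524866  0.08864531 0.08701499]
fingers 0 0 0
side 62 [0.45273856 0.10336328 0.08427923]
fingers 1 [0.44040318 0.15304449 0.19881354] [0.44040318 0.15304449 0.19881354]
```

View pics/side1.png

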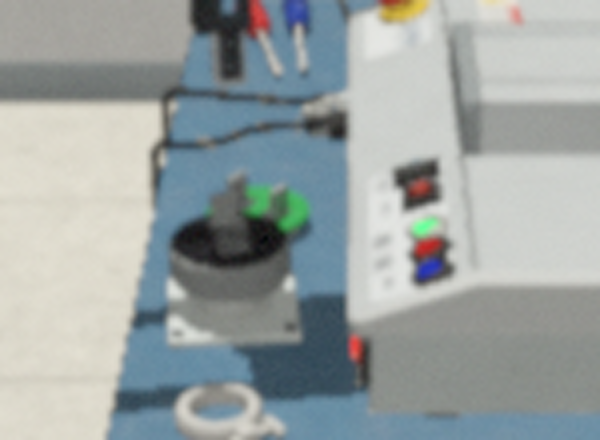

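```bash
python3 -m crank '[[[0,0,0],[-1,-2,35],-1],[[0,0,0],[0,0,35],-1],[[0,0,0],[0,0,30],-1],[[0,0,0],[0,0,15],-1],[[0,0,0],[0,0,0],-1]]'
python3 -m crank '[[[0,0,0],[0,0,0],-0.2],[[0,0,0],[0,0,0],0],[[0,0,0],[0,0,0],0.1],[[0,0,0],[0,0,0],0.1],[[0,0,0],[0,0,0],0.1]]' 30
python3 -c "
from h import *
plan(.453,.1045,.082,103.3)"
```

```text
clock: 2.7
ee_pos: [0.4538, 0.1055, 0.0851]
orientation: [0.364, -3.119, -0.0]
force: [0.4, -0.3, 0.3]
opening: 0.0853
finger_force: 0.0
clock: 3.32
ee_pos: [0.4555, 0.1048, 0.0869]
orientation: [-0.362, 3.118, 0.0]
force: [-1.6, -0.7, 7.0]
opening: 0.0389
finger_force: 6.3
turn [-0.02  0.15 -0.07] shift after [2.5 0.3 4.9] shift now [2.5 0.3 4.9] ee [0.4555 0.1048 0.0869] F [-1.6 -0.7  7. ] open 0.03889866486197591 ff 6.288218647241592 t 3.325 q6 -1.6853784876842586
```

```bash
python3 -m crank '[[[0,0,0],[0,0,-2],0.4],[[0,0,0],[0,0,0],0.4],[[0,0,0],[0,0,0],0.6],[[0,0,0],[0,0,0],1],[[0,0,0],[0,0,0],1]]' 40
python3 - <<'E'
from h import *
plan(.453,.1045,.082,103.3)
im,_,W=cloud("side"); cv2.imwrite("pics/side2.png",cv2.resize(im[120:230,160:310],None,fx=4,fy=4,interpolation=cv2.INTER_CUBIC))
E
```

```text
clock: 3.95
ee_pos: [0.4551, 0.1047, 0.0883]
orientation: [-0.362, 3.119, -0.0]
force: [-0.9, -0.4, 6.9]
opening: 0.0298
finger_force: 42.5
turn [-0.02  0.1  -0.06] shift after [2.1 0.2 6.3] shift now [2.1 0.2 6.3] ee [0.4551 0.1047 0.0883] F [-0.9 -0.4  6.9] open 0.02976535012194556 ff 42.462533712387085 t 3.95 q6 -1.6854436350159656
```

View pics/side2.png

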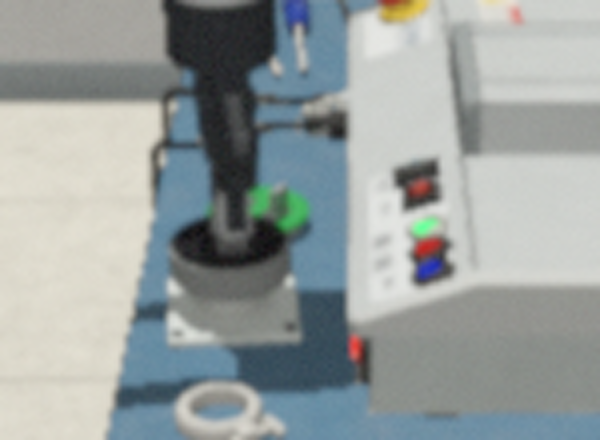

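The view shows the fingers on both tabs at crop (232,215), and the opening is at the stops. Now lifting.

```bash
python3 -m crank '[[[0,0,0],[0,0,-4],1],[[0,0,0],[0,0,-5],1],[[0,0,0],[0,0,-6],1],[[0,0,0],[0,0,-10],1],[[0,0,0],[0,0,-10],1]]'
python3 -m crank '[[[0,0,0],[0,0,-15],1],[[0,0,0],[0,0,-20],1],[[0,0,0],[0,0,-20],1],[[0,0,0],[0,0,-10],1],[[0,0,0],[0,0,0],1]]'
python3 - <<'E'
from h import *
plan(.4735,-.2367,.19,103.3)
im,_,W=cloud("side"); cv2.imwrite("pics/side3.png",cv2.resize(im[90:230,140:310],None,fx=4,fy=4,interpolation=cv2.INTER_CUBIC))
o=robot.get_obs()["ee_pos"]
m=pts(W,o,.06,.11,.16); m&=cv2.cvtColor(im,cv2.COLOR_BGR2GRAY)<70
np.save("s3.npy",W); P=W[m]; print(len(P)); (x,y),r=cv2.minEnclosingCircle(P[:,:2].astype(np.float32)); print(x,y,r,np.histogram(P[:,2],10))
E
```

```text
clock: 4.62
ee_pos: [0.4544, 0.1047, 0.1231]
orientation: [-0.362, 3.12, -0.0]
force: [-0.7, -0.1, -0.8]
opening: 0.0298
finger_force: 40.7
clock: 5.25
ee_pos: [0.4549, 0.1048, 0.1884]
orientation: [-0.362, 3.119, 0.0]
force: [-0.3, 0.4, -0.8]
opening: 0.0298
finger_force: 40.7
turn [-0.01  0.11 -0.05] shift after [  60.5 -336.6   -1.6] shift now [  60.2 -336.7   -1.7] ee [0.4549 0.1048 0.1884] F [-0.3  0.4 -0.8] open 0.029839247847321292 ff 40.67711591720581 t 5.25 q6 -1.6854887581392266
35
0.454478919506073 0.09353677928447723 0.025905709713697433 (array([2, 0, 0, 2, 2, 8, 3, 7, 7, 4]), array([0.14754565, 0.14838121, 0.14921677, 0.15005233, 0.15088789,
       0.15172345, 0.15255902, 0.15339458, 0.15423014, 0.1550657 ,
       0.15590126]))
```

View pics/side3.png

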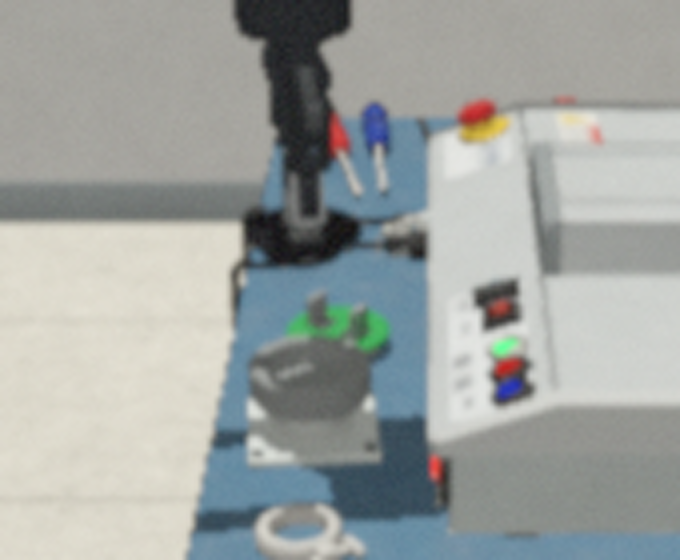

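The cap is lifted and held level at crop (300,232), and the ring is empty. Carrying it over to the lens.

```bash
python3 -m crank '[[[0,0,0],[6,-30,0],1],[[0,0,0],[9,-50,0],1],[[0,0,0],[9,-50,0],1],[[0,0,0],[9,-50,0],1],[[0,0,0],[9,-50,0],1]]'
python3 -m crank '[[[0,0,0],[9,-50,0],1],[[0,0,0],[6,-40,0],1],[[0,0,0],[3,-17,0],1],[[0,0,0],[0,0,0],1],[[0,0,0],[0,0,0],1]]'
python3 - <<'E'
from h import *
plan(.4735,-.2367,.19,103.3)
o=robot.get_obs()["ee_pos"]
for n,box in(("side",(170,300,140,310)),("top",None)):
    im,_,W=cloud(n); np.save(n+"4.npy",W); cv2.imwrite(f"pics/{n}4full.png",im)
    if box: a,b,c,d=box; cv2.imwrite("pics/side4.png",cv2.resize(im[a:b,c:d],None,fx=4,fy=4,interpolation=cv2.INTER_CUBIC))
    m=pts(W,o,.05,.135,.178); P=W[m]; print(n,len(P),np.histogram(P[:,2],12))
    m=pts(W,o,.05,.150,.168); P=W[m]; 
    if len(P)>10:
        print(cv2.minEnclosingCircle(P[:,:2].astype(np.float32)),P.min(0),P.max(0))
        Q=P-P.mean(0); print("plane",np.linalg.lstsq(np.c_[Q[:,:2],np.ones(len(Q))],Q[:,2],rcond=None)[0])
    m=pts(W,(.4735,-.2367),.055,.080,.092); P=W[m]; print("rim",len(P),P.min(0) if len(P) else 0,P.max(0) if len(P) else 0)
E
```

```text
clock: 5.92
ee_pos: [0.4654, -0.1302, 0.1862]
orientation: [0.362, -3.119, -0.001]
force: [0.6, 0.1, -1.7]
opening: 0.0299
finger_force: 40.7
clock: 6.55
ee_pos: [0.473, -0.2358, 0.1867]
orientation: [0.363, -3.12, -0.002]
force: [0.7, 0.2, -1.8]
opening: 0.0299
finger_force: 40.7
turn [ 0.07 -0.03 -0.01] shift after [-0.3 -1.  -3.3] shift now [-0.3 -1.  -3.3] ee [ 0.473  -0.2358  0.1867] F [ 0.7  0.2 -1.8] open 0.029931071655492643 ff 40.65292418003082 t 6.55 q6 -2.362565282226172
side 616 (array([ 11,   8,  13,   0,   0,  34, 427,  79,  15,   6,   8,  15]), array([0.14457961, 0.14736344, 0.15014726, 0.15293108, 0.1557149 ,
       0.15849873, 0.16128255, 0.16406637, 0.1668502 , 0.16963402,
       0.17241784, 0.17520166, 0.17798549]))
((0.47076651453971863, -0.237233504652977), 0.041775960475206375) [ 0.43078412 -0.27822951  0.15007674] [ 0.51033376 -0.19814535  0.16795584]
plane [-4.53679869e-03  2.12592063e-02  8.92603894e-17]
rim 450 [ 0.42967343 -0.28104321  0.08002508] [ 0.51668722 -0.19282775  0.08919347]
top 254 (array([ 6, 10, 19, 38, 34, 47, 36, 32, 23,  7,  1,  1]), array([0.15826338, 0.15913562, 0.16000787, 0.16088011, 0.16175235,
       0.1626246 , 0.16349684, 0.16436908, 0.16524132, 0.16611357,
       0.16698581, 0.16785805, 0.1687303 ]))
((0.46864214539527893, -0.23495858907699585), 0.04095303639769554) [ 0.43078015 -0.26629396  0.15826338] [ 0.50030883 -0.20016799  0.16774612]
plane [-8.57894663e-03  4.24930885e-03  6.75906356e-17]
rim 103 [ 0.42994427 -0.25587784  0.08027541] [ 0.51129795 -0.19706685  0.09146388]
```

View pics/side4.png

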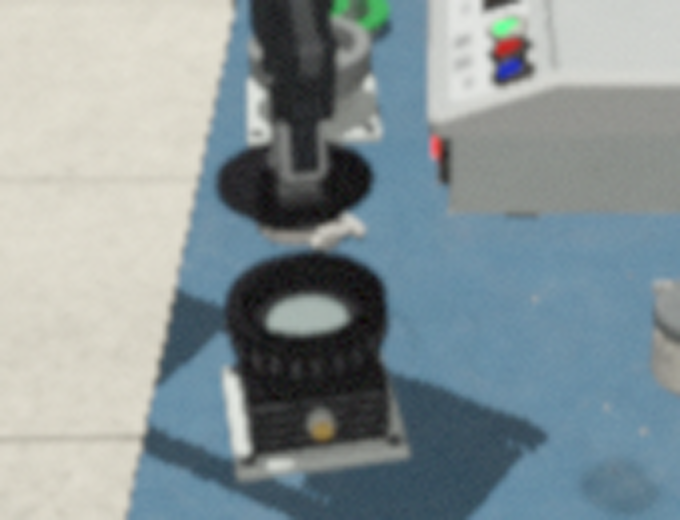

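Side view: the cap is level at crop (297,185), above the barrel mouth at (307,300). The cap sits about 2.5 mm short in x relative to the rim, so I correct that and go down.

```bash
python3 -c "
from h import *
plan(.4757,-.2357,.134,103.3)"
```

```text
turn [ 0.03 -0.01  0.03] shift after [-2.4 -0.5 53.1] shift now [-2.4 -0.6 53.1] ee [ 0.4732 -0.2357  0.1871] F [-0.4  0.4 -0.7] open 0.02982898850676598 ff 40.65312623977661 t 6.65 q6 -2.3627980723585846
```

```bash
python3 -m crank '[[[0,0,0],[-2.4,-0.5,10],1],[[0,0,0],[0,0,20],1],[[0,0,0],[0,0,15],1],[[0,0,0],[0,0,5],1],[[0,0,0],[0,0,0],1]]'
python3 - <<'E'
from h import *
plan(.4757,-.2357,.1137,103.3)
im,_,W=cloud("side"); cv2.imwrite("pics/side5.png",cv2.resize(im[190:300,150:290],None,fx=5,fy=5,interpolation=cv2.INTER_CUBIC))
m=pts(W,(.4735,-.2367),.05,.104,.115); P=W[m]; print(len(P),cv2.minEnclosingCircle(P[:,:2].astype(np.float32)),np.median(P[:,2]),P.min(0),P.max(0))
E
```

```text
clock: 7.28
ee_pos: [0.4755, -0.2368, 0.137]
orientation: [0.363, -3.12, -0.001]
force: [-0.3, 0.7, -0.9]
opening: 0.0296
finger_force: 40.7
turn [ 0.03 -0.03 -0.05] shift after [-0.5  1.  23.3] shift now [-0.5  1.  23.3] ee [ 0.4755 -0.2368  0.137 ] F [-0.3  0.7 -0.9] open 0.02962644670841345 ff 40.658549666404724 t 7.275 q6 -2.360727403597588
521 ((0.4732871353626251, -0.2372741401195526), 0.04320858418941498) 0.11319910697459623 [ 0.43388671 -0.27775353  0.10776612] [ 0.51317813 -0.19841676  0.11499354]
```

View pics/side5.png

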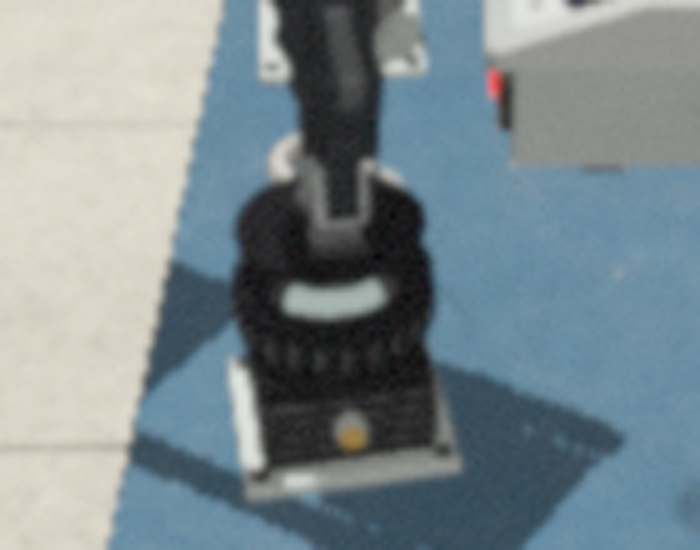

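The cap is centred over the mouth within about 1 mm (flange at crop 332,235, rim at 333,300). Going down slowly.

```bash
python3 -m crank '[[[0,0,0],[0,1,4],1],[[0,0,0],[0,0,4],1],[[0,0,0],[0,0,4],1],[[0,0,0],[0,0,4],1],[[0,0,0],[0,0,0],1]]'
python3 -c "
from h import *
plan(.4755,-.2357,.1137,103.3)"
```

```text
clock: 7.95
ee_pos: [0.475, -0.2358, 0.1207]
orientation: [0.362, -3.12, -0.001]
force: [0.3, -0.9, -0.4]
opening: 0.0298
finger_force: 40.7
turn [ 0.04 -0.04 -0.05] shift after [-0.5  0.   7. ] shift now [-0.5  0.   7. ] ee [ 0.475  -0.2358  0.1207] F [ 0.3 -0.9 -0.4] open 0.029781660924252357 ff 40.65695106983185 t 7.95 q6 -2.359456844337383
```

```bash
python3 -m crank '[[[0,0,0],[0,0,2],1],[[0,0,0],[0,0,2],1],[[0,0,0],[0,0,2],1],[[0,0,0],[0,0,1],1],[[0,0,0],[0,0,1],1]]'
python3 - <<'E'
from h import *
plan(.4755,-.2357,.1137,103.3)
im,_,W=cloud("side")
m=pts(W,(.4735,-.2367),.045,.086,.096); P=W[m]; Q=P-P.mean(0); print(len(P),np.median(P[:,2]),np.linalg.lstsq(np.c_[Q[:,:2],np.ones(len(Q))],Q[:,2],rcond=None)[0])
E
```

```text
clock: 8.57
ee_pos: [0.4754, -0.236, 0.1142]
orientation: [0.362, -3.12, -0.0]
force: [-6.8, 4.0, 13.6]
opening: 0.0297
finger_force: 43.9
turn [ 0.01 -0.01 -0.05] shift after [-0.2  0.2  0.5] shift now [-0.2  0.2  0.5] ee [ 0.4754 -0.236   0.1142] F [-6.8  4.  13.6] open 0.029692108522790545 ff 43.90542805194855 t 8.575 q6 -2.3594479806637185
592 0.0906577480798072 [2.08603941e-03 2.32401122e-02 6.51740919e-17]
```

```bash
python3 -m crank '[[[0,0,0],[0,0,0.7],1],[[0,0,0],[0,0,0.5],0.25],[[0,0,0],[0,0,1],0.15],[[0,0,0],[0,0,1],0.05],[[0,0,0],[0,0,1],-0.05]]' 20
python3 -m crank '[[[0,0,0],[0,0,0.5],-0.15],[[0,0,0],[0,0,0],-0.3],[[0,0,0],[0,0,0],-0.5],[[0,0,0],[0,0,0],-1],[[0,0,0],[0,0,0],-1]]'
python3 - <<'E'
from h import *
plan(.4755,-.2357,.1137,103.3)
im,_,W=cloud("side")
m=pts(W,(.4735,-.2367),.045,.086,.096); P=W[m]; Q=P-P.mean(0); print(len(P),np.median(P[:,2]),np.linalg.lstsq(np.c_[Q[:,:2],np.ones(len(Q))],Q[:,2],rcond=None)[0])
E
```

```text
clock: 9.25
ee_pos: [0.4763, -0.2365, 0.1103]
orientation: [-0.362, 3.119, -0.002]
force: [0.4, -0.2, 5.6]
opening: 0.0446
finger_force: 4.1
clock: 9.88
ee_pos: [0.4753, -0.236, 0.1085]
orientation: [0.362, -3.12, -0.0]
force: [1.0, -0.5, 0.2]
opening: 0.0854
finger_force: 0.0
turn [ 0.01 -0.01 -0.05] shift after [-0.2  0.2 -5.2] shift now [-0.2  0.2 -5.2] ee [ 0.4753 -0.236   0.1085] F [ 1.  -0.5  0.2] open 0.08540358353222484 ff 0.0 t 9.875 q6 -2.3594770780614045
525 0.09061931305779003 [-1.64929381e-04  2.22609211e-02 -1.03580114e-17]
```

Released. I retreat straight up and check the seat and both tabs.

```bash
python3 -m crank '[[[0,0,0],[0,0,-15],-1],[[0,0,0],[0,0,-30],-1],[[0,0,0],[0,0,-50],-1],[[0,0,0],[0,0,-50],-1],[[0,0,0],[0,0,-20],-1]]'
python3 -m crank '[[[0,0,0],[0,50,0],-1],[[0,0,0],[0,50,0],-1],[[0,0,0],[0,50,0],-1],[[0,0,0],[0,40,0],-1],[[0,0,0],[0,0,0],-1]]'
python3 - <<'E'
from h import *
for n,(a,b,c,d) in(("side",(200,300,150,290)),("top",(210,300,270,370))):
    im,_,W=cloud(n); cv2.imwrite(f"pics/{n}6.png",cv2.resize(im[a:b,c:d],None,fx=5,fy=5,interpolation=cv2.INTER_CUBIC))
    m=pts(W,(.4735,-.2367),.039,.085,.096); P=W[m]; Q=P-P.mean(0); print(n,len(P),np.median(P[:,2]),np.linalg.lstsq(np.c_[Q[:,:2],np.ones(len(Q))],Q[:,2],rcond=None)[0],cv2.minEnclosingCircle(P[:,:2].astype(np.float32)))
    m=pts(W,(.4735,-.2367),.039,.104,.125); P=W[m]; r=cv2.minAreaRect(P[:,:2].astype(np.float32)); print("tabs",len(P),r,P[:,2].max())
E
cd pics; python3 -c "
import cv2,numpy as np
a=cv2.imread('side6.png');b=cv2.imread('top6.png');s=np.zeros((500,1200,3),np.uint8);s[:,:700]=a;s[:450,700:]=b;cv2.imwrite('both6.png',cv2.resize(s,(800,333)))"
```

```text
clock: 10.55
ee_pos: [0.4767, -0.2368, 0.2788]
orientation: [-0.362, 3.115, -0.007]
force: [-0.0, -0.4, -0.6]
opening: 0.0854
finger_force: 0.0
clock: 11.18
ee_pos: [0.4313, -0.0489, 0.2737]
orientation: [-0.368, 3.12, 0.001]
force: [0.1, -0.0, 0.1]
opening: 0.0854
finger_force: 0.0
side 509 0.09085433943800192 [-4.45234113e-05  8.47891191e-03  7.15752266e-17] ((0.4735780358314514, -0.2367212325334549), 0.03899792954325676)
tabs 102 ((0.47396957874298096, -0.2367340326309204), (0.019317086786031723, 0.05070462077856064), 12.888766288757324) 0.11596237431368472
top 801 0.0904767277778864 [-9.45176002e-04 -2.27186775e-03  8.30219648e-17] ((0.4734659194946289, -0.2367134988307953), 0.03903282806277275)
tabs 60 ((0.4742223620414734, -0.2379206418991089), (0.019214801490306854, 0.049580395221710205), 13.703604698181152) 0.12174629653897417
```

View pics/both6.png

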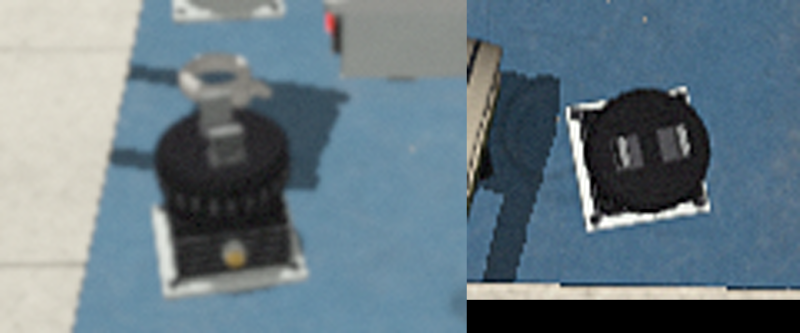

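The cap lies flat on the barrel (left part 222,150; right part 647,150). Its flange top is at 90.5 mm where 90 is expected, and the tabs span about 50 mm, so both are sprung out. Handing in.

```bash
python3 -c "
from workcell import robot
print(robot.job_done())"
```

```text
the job is handed in; nothing more can be done
None
```

The dust cap is on the camera's lens barrel, flat and fully home by the depth images; both tabs have sprung out, the arm is clear, and the job was handed in at about 11 s of the 48 s allowed.

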